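# Set an eyelet: latch the sprung die slide under the punch and press the punch

### The job

On the green eyelet press, push the orange plate of the sprung die slide all the way in to its end stop and let it go, so that it springs back and catches on the brass stop pin at mid position, with the die under the punch. Then press the punch's black knob fully down and let it rise again, with the slide still latched. Leave everything else on the bench where it stands.

Things in the scene. Friction and masses are not known exactly. Their poses are not given: they have to be found in the camera images.
- press: green eyelet press, bolted down: base plate 20 mm thick, x -130 to +170, y -75 to +75 mm; at its far end a C-frame with the punch head (x +28 to +162, y -25 to +25 mm, up to 155 mm high; the knob stands above). Origin on the bench, on the slide's centre line. +x: direction in which the slide is pushed in (away from the robot, within 0.35 rad of world x); +y left; z up
- die_slide (a joint): slide travel along the press's +x, m: 0 out, 0.060 end stop, about 0.034 caught on the stop pin. A spring pulls it out (4 N at 0, 8.5 N fully in). A ramped catch on its right (-y) side pushes the pin down on the way in (about 4 N more, up to 0.034); past 0.037 the pin is up again behind it and, let go, the slide returns onto the pin within 0.5 s; let go earlier it goes back to 0
- push_face (a point): centre of the near upright face of the slide's orange push plate; it faces the press's -x and moves with the slide. Face 96 mm wide (y), from 38 to 80 mm above the bench; its back slopes down to the slide. With the slide out this point is at x -115, y 0, z 59 mm of the press
- pin_top (a point): top of the brass stop pin, 10 mm thick, which stands 16 mm proud of the base plate at x = 0, y = -44 mm of the press, 36 mm above the bench; it is sprung and moves up and down by itself and needs no touching
- punch (a joint): downward travel of the punch, m: 0 up, 0.025 fully down (4 N to start, 8 N fully down; it rises by itself). It must not be pressed while the slide is not latched at mid position
- knob_top (a point): centre of the flat top of the round black palm knob of the punch, 54 mm across (flat top 44 mm), 205 mm above the bench when up, at x = +50, y = 0 mm of the press; moves with the punch
- eyelet_tin: open aluminium tin with eyelets, 80 x 60 x 25 mm; origin: centre of its underside; must not be disturbed
- shoe_last: wooden shoe last, about 230 x 75 mm, 90 mm high at the heel; origin: centre of its underside; must not be disturbed
- jar: black jar with a white lid, 68 mm across, about 100 mm high; origin: centre of its underside; must not be disturbed
- spool: red thread spool, 48 mm across, 65 mm high; origin: centre of its underside; must not be disturbed
- tea_glass: amber tea glass, 64 mm across, 85 mm high; origin: centre of its underside; must not be disturbed
- hammer: hammer lying on the bench beside the press; must not be disturbed
- glue_brush: glue brush lying on the bench; must not be disturbed

How it is judged:
By the outcome, as a careful person would: the job done as asked, in the order asked, and still so for the second after the job is handed in, with the robot touching nothing.
It also fails if it takes over 48 s, if anything falls off the work surface, if the arm or the gripper's body presses on something with over 40 N, if the wrist force passes 120 N, or if a joint passes its speed limit or range.

### The arm

A 6-joint arm with a two-finger parallel gripper is mounted at the origin on the work surface. World frame = base frame: x ahead of the robot, y to its left, z up, the work surface at z = 0. Lengths are in m, angles in degrees, forces in N, time in s.
With the tool pointing down it reaches from about 0.4 to 0.825 m from the base axis. Payload 7 kg.
Tool frame: the origin (TCP) lies at the centre of the arm's flange, where the gripper is bolted on; the fingertips stand 178 mm ahead of it and the grasp point (between the pads) lies 159 mm ahead of it (tip_reach is the distance from the TCP to the fingertips, in m); z points along the fingers, y is the line along which they close (so a half turn about z gives the same grasp; the last joint's range is limited). The gripper opens to 88 mm and grips with 3 to 60 N. Pads are 19 mm wide; open, the fingers measure 130 mm over their backs; the gripper's body (78 mm by 193 mm) begins 47 mm behind the grasp point.
Start: joints at [83.371, 20.546, 0.682, 0, -70.136, -16.507], TCP at [0.265, 0.621, 0.405] pointing down, gripper open.
Joint ranges: [-176.03, 176.03], [-82.01, 121.73], [-58.28, 71.71], [-173.87, 95.51], [-174.79, -0.11], [-173.66, 173.66]. Speed limits (degrees/s): [136.94, 136.94, 172.46, 180, 180, 180].

### API

Orientations are given as [roll, pitch, yaw] about the fixed x, y, z axes, in that order (R = Rz(yaw) Ry(pitch) Rx(roll)).
In Python, from plant import * gives the robot as it stands.
- The arm moves only by the shell command python3 -m handwheel 'ROWS'. ROWS is JSON, a list of rows, each a list of 7 numbers: the opening, from -1 (shut) to 1 (fully open), then the shift along the tool's x, y, z as a fraction of full scale, then the turn, a rotation vector about the tool's x, y, z as a fraction of full scale. A call has 1 to 5 rows; each row shifts and turns the commanded pose from where the row before left it, along the tool's axes as they then stand; what a row does not reach is not made up. Full scale, the value 1, is 0.025 m for a shift and 6 degrees for a turn. A row lasts 1/8 s, in which the tool goes at most 62.5 mm and 10.7 degrees, less where a joint would pass 70% of its speed; a pose out of reach is approached as far as the arm can. A call with a number of a shift or a turn outside -1 to 1 is refused whole. A call with a gripper value outside its range is refused whole. The fingers move at their own pace and stop on an object; the grip force is fixed at half the most. Time passes only in rows, so rows that do not move let the fingers close. It gives the time, the measured TCP pose, the force, the opening and the grip force at its end, in the units of the state.
- get_obs(): the state, without advancing time (a new reading comes with each control period).
- snapshot(name): name is "side" or "top" or "wrist"; returns a dict with "color" (480x640x3 uint8, red, green, blue), "fx", "fy", "cx", "cy" (pixels), "R" (3x3) and "t" (3): a world point X has camera coordinates R X + t; the wrist camera has in their place "tool_from_camera" (4x4, takes a point from camera to tool coordinates, whose origin is the TCP and whose axes are the flange's). Camera axes: x right, y down, z forward; pixel columns grow to the right and rows downward; lengths in m; the calibration is good to about 2 mm. A picture is of the moment at which its call begins: read the wrist's pose just before it. There is no depth.
- close_job(): hands the job in; it is judged then, once.
The state is a dict: "clock": time; "joint_pos": joint angles; "qvel": joint speeds; "tau": joint torques, N m; "tool_pos": TCP position; "orientation": TCP orientation; "force": force on the tool from outside, world axes, zero at the start; "moment": the same for the moment, N m; "opening": finger opening in m; "gripper_force": force on a finger pad.
Only numpy, scipy, OpenCV 4.12 (cv2) and the standard library are available. Lean on these libraries where they do the work, as an engineer would, in place of code of your own. Each camera call takes 0.05 s, during which the arm holds its last target. There are 200 camera calls.

## Working session

There is one attempt and no reset: what is moved stays moved. The work goes in short steps, Python scripts to look and compute and a shell command to move; the robot and the scene stay as the last step left them, time stands still between calls to the robot, and variables do not carry over. Pictures are saved under pics/ and viewed, at most 10 in all, crops included, and the job is handed in when it is done.

```bash
mkdir -p pics
python3 - <<'E'
from plant import *
import cv2,json
for n in("top","side"):
    s=snapshot(n); cv2.imwrite(f"pics/{n}0.png",s["color"][:,:,::-1]); print(n,s["fx"],s["fy"],s["cx"],s["cy"],s["R"],s["t"])
print(get_obs())
E
```

```text
top 526.5282078228952 526.5282078228952 322.3190571283806 239.0385410504328 [[-0.017887   -0.9998356  -0.00297022]
 [-0.99408521  0.01810224 -0.10708361]
 [ 0.10711977  0.00103725 -0.99424558]] [0.04097967 0.60836154 1.42580863]
side 503.0302723317781 503.0302723317781 314.9094489596081 243.61258257148916 [[ 0.95492247 -0.29634769 -0.01735314]
 [-0.20568896 -0.61837803 -0.75848577]
 [ 0.2140447   0.72786446 -0.65145852]] [-0.5625724   0.24655479  1.17298763]
{'clock': 0.1, 'joint_pos': array([ 8.33715248e+01,  2.05867155e+01,  6.39502079e-01, -1.75224958e-02,
       -7.01363046e+01, -1.65051834e+01]), 'qvel': array([ 0.01524052, -0.136549  ,  0.28685211,  0.10123683,  0.03133756,
       -0.02816484]), 'tau': array([-2.46845695e-03, -5.84163237e+01,  2.93749398e+01,  7.01562837e+00,
        1.01862982e-02, -4.32853369e-05]), 'tool_pos': array([0.26514607, 0.62055536, 0.40382745]), 'orientation': array([ 1.79915243e+02, -7.93531602e-03, -2.31396186e+01]), 'force': array([-0.2732075 , -0.11374398, -0.4831433 ]), 'moment': array([-0.0161346 , -0.0359072 ,  0.03324636]), 'gripper_force': 0.0, 'opening': 0.08750988135535105}
```

View pics/top0.png

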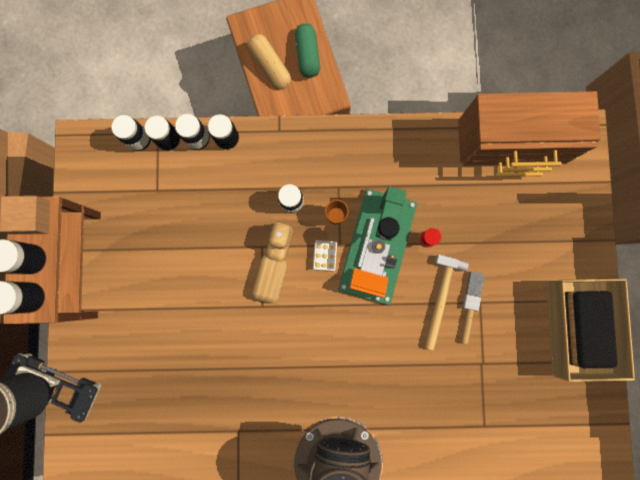

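View pics/side0.png

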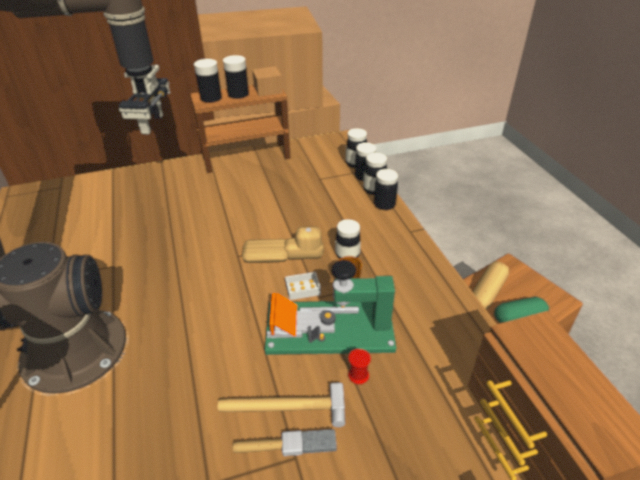

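The top view shows the press at about (380,245), with the orange plate at (369,282) and the knob at (389,228). The tin is at (325,255), the glass at (337,211) and the spool at (431,237). I'll enlarge both views.

Run:
```python
import cv2
a=cv2.imread("pics/top0.png")[180:310,300:460]; cv2.imwrite("pics/topc.png",cv2.resize(a,None,fx=4.5,fy=4.5,interpolation=cv2.INTER_CUBIC))
a=cv2.imread("pics/side0.png")[250:370,250:410]; cv2.imwrite("pics/sidec.png",cv2.resize(a,None,fx=5,fy=5,interpolation=cv2.INTER_CUBIC))
```

```text
(no output)
```

View pics/topc.png

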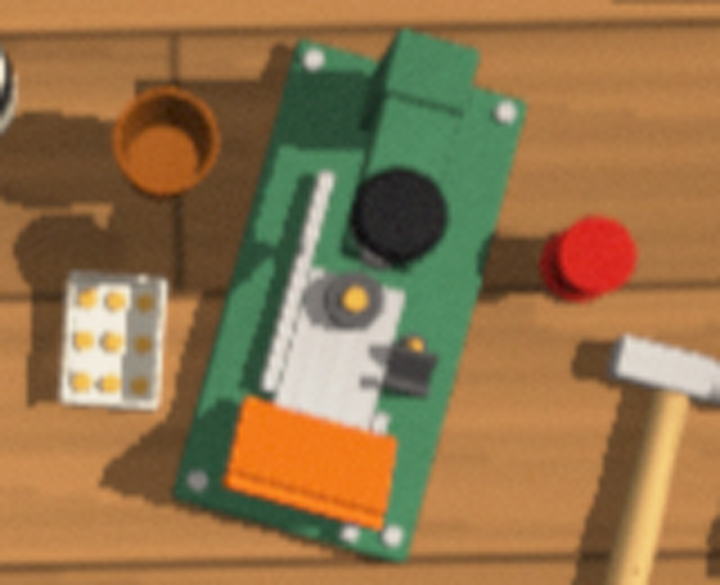

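View pics/sidec.png

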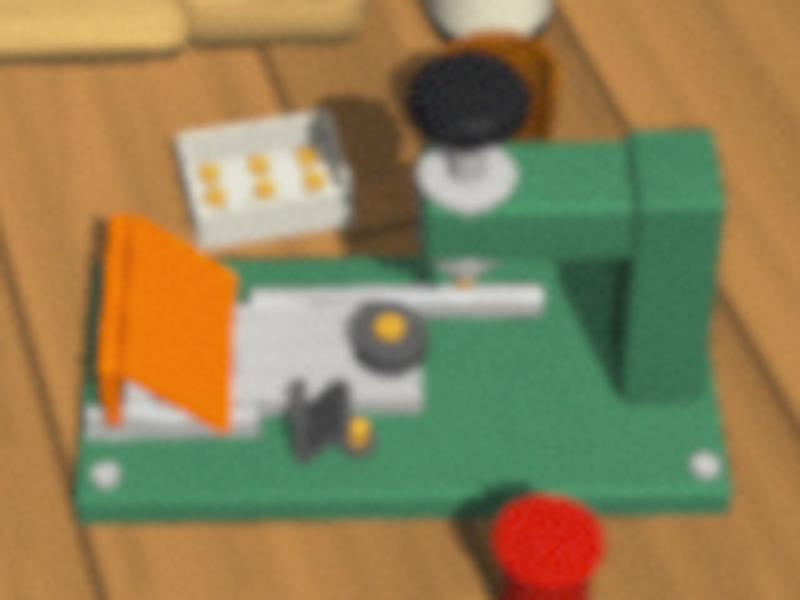

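The crops show these points. The plate corners in the top crop are far-left (298,42), far-right (526,98), near-right (407,560) and near-left (175,497). The knob centre is at (400,213) in the top crop and (470,93) in the side crop. The orange plate's near top edge runs from (228,483) to (382,527). I'll fit the pose to these.

```bash
cat > h.py <<'E'
import numpy as np
from plant import *
S={n:snapshot(n) for n in("top","side")}
def proj(n,X):
    s=S[n];c=np.array(s["R"])@X+np.array(s["t"]);return np.array([s["fx"]*c[0]/c[2]+s["cx"],s["fy"]*c[1]/c[2]+s["cy"]])
def W(p,q):
    c,s=np.cos(p[2]),np.sin(p[2]);return np.array([p[0]+c*q[0]-s*q[1],p[1]+s*q[0]+c*q[1],q[2]])
E
python3 - <<'E'
from h import *
from scipy.optimize import least_squares
T=lambda u,v:np.array([300+u/4.5-.4,180+v/4.5-.4]); D=lambda u,v:np.array([250+u/5-.4,250+v/5-.4])
m=[("top",(.17,.075,.02),T(298,42)),("top",(.17,-.075,.02),T(526,98)),("top",(-.13,-.075,.02),T(407,560)),("top",(-.13,.075,.02),T(175,497)),
("side",(-.13,-.075,.02),D(82,510)),("side",(.17,-.075,.02),D(729,500)),("top",(.05,0,.203),T(400,213)),("side",(.05,0,.205),D(470,88)),
("top",(0,-.044,.036),T(416,345)),("side",(0,-.044,.036),D(360,428)),("top",(-.115,.048,.08),T(228,483)),("top",(-.115,-.048,.08),T(382,527))]
f=lambda p:np.concatenate([proj(n,W(p,q))-uv for n,q,uv in m])
r=least_squares(f,[.65,-.05,0],loss="soft_l1")
p=r.x;print(p,np.degrees(p[2]));print(np.round(f(p).reshape(-1,2),1))
for q in[(-.115,0,.059),(.05,0,.205),(-.055,0,.059)]:print(q,W(p,q))
E
```

```text
[ 0.5693161  -0.12000198 -0.28807029] -16.505211781385942
[[ 0.4 -1.1]
 [ 1.2  0.4]
 [ 0.6  1.2]
 [-0.3  0.6]
 [-0.9 -1.8]
 [ 2.3 -2.6]
 [ 0.6  0.1]
 [ 0.9 -1.5]
 [ 0.4  0.2]
 [ 0.6 -2. ]
 [-0.2  0.8]
 [ 0.6  0.7]]
(-0.115, 0, 0.059) [ 0.4590548  -0.08733019  0.059     ]
(0.05, 0, 0.205) [ 0.61725579 -0.13420711  0.205     ]
(-0.055, 0, 0.059) [ 0.51658244 -0.10437634  0.059     ]
```

Residuals are around 1–2 px and the yaw is −16.5°. I'll turn +6.6° and travel to a point 35 mm in front of the plate, closing the fingers on the way.

```bash
python3 -m handwheel '[[-1,0,1,0,0,0,-0.55],[-1,0,1,0,0,0,-0.55],[-1,0.2,1,0,0,0,0],[-1,0.4,1,0,0,0,0],[-1,0.6,1,0,0,0,0]]'
python3 -m handwheel '[[-1,0.8,1,0,0,0,0],[-1,0.8,1,0,0,0,0],[-1,0.8,1,0,0,0,0],[-1,0.8,1,0,0,0,0],[-1,0.8,1,0,0,0,0]]'
```

```text
clock: 0.82
tool_pos: [0.2541, 0.4929, 0.4046]
orientation: [180.0, 0.0, -16.5]
force: [0.1, 0.4, 0.1]
opening: 0.043
gripper_force: 0.0
clock: 1.45
tool_pos: [0.3148, 0.3443, 0.4046]
orientation: [-180.0, 0.0, -16.5]
force: [0.9, -0.1, -0.2]
opening: 0.0011
gripper_force: 0.0
```

```bash
python3 -m handwheel '[[-1,0.7,1,0,0,0,0],[-1,0.7,1,0,0,0,0],[-1,0.7,1,0,0,0,0],[-1,0.7,1,0,0,0,0],[-1,0.7,1,0,0,0,0]]'
python3 -m handwheel '[[-1,0.6,1,0,0,0,0],[-1,0.6,1,0,0,0,0],[-1,0.6,1,0,0,0,0],[-1,0.6,1,0,0,0,0],[-1,0.6,1,0,0,0,0]]'
```

```text
clock: 2.08
tool_pos: [0.363, 0.1996, 0.4047]
orientation: [-180.0, -0.0, -16.5]
force: [0.3, 0.1, -0.5]
opening: 0.0007
gripper_force: 0.0
clock: 2.7
tool_pos: [0.3992, 0.0585, 0.4047]
orientation: [-180.0, -0.0, -16.5]
force: [0.7, 0.0, 0.1]
opening: 0.0008
gripper_force: 0.0
```

```bash
python3 -m handwheel '[[-1,0.52,1,0,0,0,0],[-1,0.52,1,0,0,0,0],[-1,0.52,1,0,0,0,0],[-1,0.52,1,0,0,0,0],[-1,0.52,1,0,0,0,0]]'
python3 -m handwheel '[[-1,0,0,1,0,0,0],[-1,0,0,1,0,0,0],[-1,0,0,1,0,0,0],[-1,0,0,1,0,0,0],[-1,0,0,0,0,0,0]]'
python3 - <<'E'
from h import *
import cv2
s=snapshot("wrist")["color"][:,:,::-1];a=S["side"]["color"][:,:,::-1][200:380,200:440];t=S["top"]["color"][:,:,::-1][180:360,260:500]
o=np.vstack([np.hstack([cv2.resize(a,(400,300),interpolation=2),cv2.resize(t,(400,300),interpolation=2)]),np.hstack([cv2.resize(s,(400,300)),np.zeros((300,400,3),np.uint8)])]);cv2.imwrite("pics/a.png",o)
E
```

```text
clock: 3.32
tool_pos: [0.4259, -0.0797, 0.4047]
orientation: [-180.0, -0.0, -16.5]
force: [0.0, 0.8, -0.6]
opening: 0.0006
gripper_force: 0.0
clock: 3.95
tool_pos: [0.4253, -0.079, 0.3034]
orientation: [179.9, 0.2, -16.6]
force: [-0.2, -0.1, 0.2]
opening: 0.0003
gripper_force: 0.0
```

View pics/a.png

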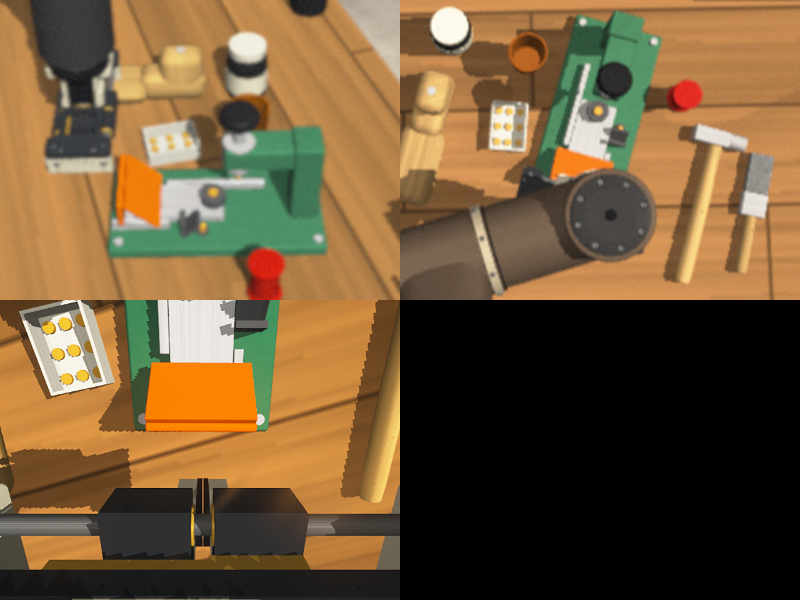

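The wrist view shows the plate centred on the fingers (columns 202 and 203), with the fingers in front of it. I'll go down and push.

```bash
python3 -m handwheel '[[-1,0,0,1,0,0,0],[-1,0,0,1,0,0,0],[-1,0,0,1,0,0,0],[-1,0.4,0,0,0,0,0],[-1,0.4,0,0,0,0,0]]'
python3 -m handwheel '[[-1,0.3,0,0,0,0,0],[-1,0.3,0,0,0,0,0],[-1,0.3,0,0,0,0,0],[-1,0.3,0,0,0,0,0],[-1,0.3,0,0,0,0,0]]'
```

```text
clock: 4.72
tool_pos: [0.4465, -0.0845, 0.231]
orientation: [-180.0, -0.1, -16.5]
force: [-5.2, 4.5, 3.4]
opening: 0.0003
gripper_force: 3.4
clock: 5.35
tool_pos: [0.4801, -0.0955, 0.2299]
orientation: [180.0, 0.2, -16.6]
force: [-7.9, 4.4, 3.8]
opening: 0.0002
gripper_force: 4.2
```

```bash
python3 -m handwheel '[[-1,0.3,0,0,0,0,0],[-1,0.3,0,0,0,0,0],[-1,0.2,0,0,0,0,0],[-1,0.1,0,0,0,0,0]]'
```

```text
clock: 5.85
tool_pos: [0.5016, -0.1019, 0.2299]
orientation: [180.0, 0.2, -16.6]
force: [-7.7, 4.1, 2.8]
opening: 0.0002
gripper_force: 4.5
```

```bash
python3 -m handwheel '[[-1,0.12,0,0,0,0,0],[-1,0.12,0,0,0,0,0]]';python3 -m handwheel '[[-1,0.08,0,0,0,0,0],[-1,0,0,0,0,0,0]]'
```

```text
clock: 6.1
tool_pos: [0.5045, -0.1032, 0.2294]
orientation: [179.9, 0.6, -16.7]
force: [-26.4, 17.0, 19.0]
opening: 0.0002
gripper_force: 15.0
clock: 6.35
tool_pos: [0.5049, -0.1035, 0.229]
orientation: [179.9, 0.8, -16.7]
force: [-26.2, 17.6, 18.9]
opening: 0.0001
gripper_force: 15.1
```

The force jumped from 9 N to over 30 N with no further motion, so the slide is on its end stop. I'll back off quickly and then check.

```bash
python3 -m handwheel '[[-1,-1,0,0,0,0,0],[-1,-1,0,0,0,0,0],[-1,-1,0,0,0,0,0],[-1,-0.8,0,0,0,0,0],[-1,0,0,0,0,0,0]]'
python3 -m handwheel '[[-1,0,0,-1,0,0,0],[-1,0,0,-1,0,0,0],[-1,0,0,-1,0,0,0],[-1,0,0,-1,0,0,0],[-1,0,0,-1,0,0,0]]'
python3 - <<'E'
from h import *
import cv2
s=snapshot("wrist")["color"][:,:,::-1];a=S["side"]["color"][:,:,::-1][250:370,250:410]
cv2.imwrite("pics/b.png",np.hstack([cv2.resize(a,(400,300),interpolation=2),cv2.resize(s,(400,300))]))
E
```

```text
clock: 6.98
tool_pos: [0.4193, -0.0767, 0.2309]
orientation: [-179.9, -0.1, -16.5]
force: [0.3, -0.7, 0.4]
opening: 0.0004
gripper_force: 0.0
clock: 7.6
tool_pos: [0.4205, -0.077, 0.3567]
orientation: [-180.0, -0.1, -16.5]
force: [0.3, 0.7, 0.5]
opening: 0.0008
gripper_force: 0.0
```

View pics/b.png

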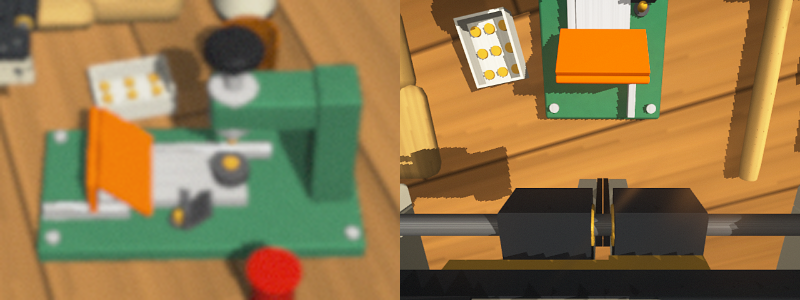

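The slide is latched. The die has moved about 33 mm to sit under the punch, and the pin is on the near side of the catch. Next I'll rise and go over the knob.

```bash
python3 -m handwheel '[[-1,0,0,-1,0,0,0],[-1,0,0,-1,0,0,0],[-1,0,0,-1,0,0,0],[-1,1,0,0,0,0,0],[-1,1,0,0,0,0,0]]'
python3 -m handwheel '[[-1,1,0,0,0,0,0],[-1,1,0,0,0,0,0],[-1,1,0,0,0,0,0],[-1,1,0,0,0,0,0],[-1,1,0,0,0,0,0]]'
python3 -m handwheel '[[-1,1,0,0,0,0,0],[-1,0.2,0,0,0,0,0],[-1,0,0,0,0,0,0]]'
python3 - <<'E'
from h import *
import cv2
s=snapshot("wrist")["color"][:,:,::-1];a=S["side"]["color"][:,:,::-1][190:370,230:470]
cv2.imwrite("pics/c.png",np.hstack([cv2.resize(a,(400,300),interpolation=2),cv2.resize(s,(400,300))]))
E
```

```text
clock: 8.38
tool_pos: [0.4683, -0.0914, 0.43]
orientation: [-180.0, -0.1, -16.5]
force: [-0.6, 0.6, -0.2]
opening: 0.0003
gripper_force: 0.0
clock: 9.0
tool_pos: [0.5884, -0.1272, 0.4289]
orientation: [180.0, 0.0, -16.5]
force: [1.4, 0.7, 0.1]
opening: 0.0003
gripper_force: 0.0
clock: 9.38
tool_pos: [0.616, -0.1354, 0.4288]
orientation: [180.0, 0.1, -16.6]
force: [-0.9, 0.4, 0.1]
opening: 0.0005
gripper_force: 0.0
```

View pics/c.png

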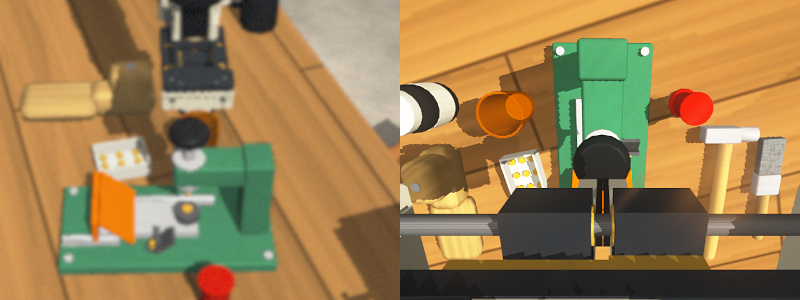

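The fingers are over the knob (laterally 602 and 602 in the wrist view) and the slide is still latched. Pressing.

```bash
python3 -m handwheel '[[-1,0,0,1,0,0,0],[-1,0,0,0.6,0,0,0],[-1,0,0,0.4,0,0,0],[-1,0,0,0.2,0,0,0]]'
python3 -m handwheel '[[-1,0,0,0.2,0,0,0],[-1,0,0,0.2,0,0,0],[-1,0,0,0.2,0,0,0]]'
```

```text
clock: 10.02
tool_pos: [0.6156, -0.1351, 0.3747]
orientation: [180.0, 0.0, -16.5]
force: [-2.1, 0.9, 4.6]
opening: 0.0005
gripper_force: 1.9
clock: 10.4
tool_pos: [0.6157, -0.1352, 0.36]
orientation: [180.0, -0.0, -16.5]
force: [-3.7, 0.5, 5.9]
opening: 0.0006
gripper_force: 3.0
```

```bash
python3 -m handwheel '[[-1,0,0,0.15,0,0,0],[-1,0,0,0,0,0,0]]'; python3 -m handwheel '[[-1,0,0,0.1,0,0,0],[-1,0,0,0,0,0,0]]'
```

```text
clock: 10.65
tool_pos: [0.6156, -0.1352, 0.3583]
orientation: [180.0, -0.1, -16.5]
force: [-8.9, 3.4, 16.9]
opening: 0.0002
gripper_force: 8.5
clock: 10.9
tool_pos: [0.6154, -0.1351, 0.3582]
orientation: [180.0, -0.2, -16.5]
force: [-13.9, 6.2, 30.6]
opening: 0.0004
gripper_force: 15.3
```

The punch is hard on its stop: the force is 30 N with no movement, at z 0.358 as expected. Releasing and moving clear.

```bash
python3 -m handwheel '[[-1,0,0,-0.5,0,0,0],[-1,0,0,-0.8,0,0,0],[-1,0,0,-1,0,0,0],[-1,0,0,-1,0,0,0],[-1,0,0,-1,0,0,0]]'
python3 -m handwheel '[[-1,-1,0,0,0,0,0],[-1,-1,0,0,0,0,0],[-1,-1,0,0,0,0,0],[-1,-1,0,0,0,0,0],[-1,0,0,0,0,0,0]]'
python3 - <<'E'
from h import *
import cv2
s=snapshot("wrist")["color"][:,:,::-1];a=S["side"]["color"][:,:,::-1][190:430,200:440]
cv2.imwrite("pics/d.png",np.hstack([cv2.resize(a,(400,400),interpolation=2),cv2.resize(s,(400,400))]))
E
```

```text
clock: 11.52
tool_pos: [0.6161, -0.1351, 0.4615]
orientation: [-180.0, -0.1, -16.5]
force: [0.4, 0.8, 0.2]
opening: 0.0003
gripper_force: 0.0
clock: 12.15
tool_pos: [0.519, -0.1064, 0.4615]
orientation: [-179.9, -0.1, -16.5]
force: [1.1, 1.2, 1.2]
opening: 0.0005
gripper_force: 0.0
```

View pics/d.png

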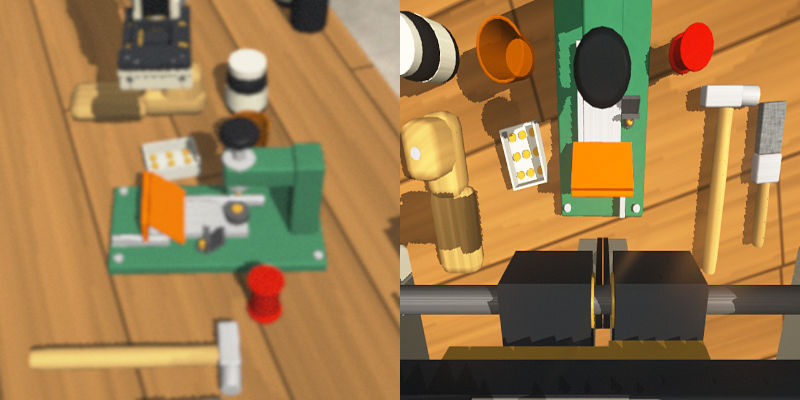

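The knob is back up (side view 240,133), the catch is still on the pin (210,238), and everything else is undisturbed.

```bash
python3 -c "
from plant import *
print(close_job())"
```

```text
the job is handed in; nothing more can be done
None
```

The slide went in to its end stop and latched on the pin, the punch was pressed fully down and rose again with the slide still latched, and nothing else on the bench was disturbed; the job was handed in at about 12 s.

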